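Put a covered moisture dish into the holding bay and bolt the gate

TASK

Slide the moisture dish that has a lid along the bench, without lifting it, in through the spring gate of the holding bay, far enough for the gate to swing fully shut behind it. Then push the sliding bolt across by its knob until it is fully home, with its tip right through the keeper on the gate. Leave the open dish where it stands.

Things in the scene. Friction and masses are not known exactly. Their poses are not given: they have to be found in the camera images.
- bay: Open-topped holding bay of aluminium walls 8 mm thick, 28 mm high, fixed on the bench, no floor. Origin: on the bench, mid-gateway. x: into the pen; y: from the bolt side (-y) to the hinge side (+y); z up. Entry lane y -49 to +49 mm from x = -35 to 0, flared to 160 mm wide at its mouth, x = -86. Pen behind the gate: y -49 to +74, back wall at x = +190 mm.
- gate (a joint): Angle (rad) of the spring gate: 0 shut, 1.57 wide open. Upright leaf 8 mm thick, 95 mm long, z = 3 to 49 mm, hinged at x = +4, y = +50 mm of the bay; swings only inwards (free end to +x). A light spring (under 2 N on what opens it) shuts it in about a second if the dish is clear of its swing: dish centre about 115 mm or more past the gate plane (156 mm is against the back wall).
- keeper (a point): Centre of the keeper: square steel staple on the inner (pen) side of the gate leaf, at its top near the free end, reaching 21 mm in from the leaf, top at z = 47 mm, moving with the gate; its tunnel is 18 mm long and, gate shut, lies along the bay's y at z = 36 mm.
- bolt (a joint): Travel (m) of the bolt: 0 drawn back, 0.045 fully home against its stop. It slides to +y of the bay and stays where it is left (friction about 3 N, some damping). It starts 0 to 12 mm along, clear of the keeper; fully home its tip stands 6 mm beyond the keeper's far side.
- bolt_tip (a point): The leading end of the bolt rod, on its axis: steel rod 11 mm in diameter and 110 mm long, its axis at z = 36 mm, x = +18 mm of the bay, along the bay's y.
- knob (a point): Centre (z = 78 mm) of the bolt's knob: dark steel, 20 mm in diameter, z = 66 to 90 mm, on an upright 11 mm stem on the rod, 75 mm behind the bolt's tip; moves with the bolt. Below it a fixed shelf (top z = 26 mm, 44 mm wide) reaches from y = -57 to -179 mm of the bay and carries two rod guides 14 mm long, up to z = 47 mm, at y = -72 and -162.
- lidded_dish (a point): Centre (12 mm above its underside) of the loose round moisture dish covered with a lid: grey aluminium, 68 mm in diameter at the rim (body 64 mm), 24 mm high, about 80 g. Starts in front of the bay's entrance, beside the open dish; which of the two is on which side varies.
- open_dish (a point): Centre (half-way up, 10.5 mm above its underside) of the loose round moisture dish without a lid, a bystander: grey aluminium, 64 mm in diameter, 21 mm high, hollow.

How it is judged (in metres and radians):
On the way, in this order (a step that is already met when the one before it is completed fails the run):
1. the lidded dish is in the gateway and holds the gate open (value of joint gate above 0.5 rad and x of lidded_dish in the frame of bay between 0.01 and 0.11 m and value of joint bolt below 0.025 m), for 0.05 s.
2. the lidded dish is in the pen and the gate has shut behind it (value of joint gate below 0.05 rad and x of lidded_dish in the frame of bay above 0.035 m and value of joint bolt below 0.025 m), for 0.2 s.
At the end, for the whole second after the job is handed in: The bolt has travelled at least 40.5 mm of its 45 mm, so that its tip has come out beyond the far side of the keeper; the gate is shut (within 0.05 rad); the lidded dish lies flat and at rest on the bench inside the pen, behind the gate (value of joint bolt above 0.0405 m and value of joint gate below 0.05 rad and x of lidded_dish in the frame of bay between 0.035 and 0.19 m and y of lidded_dish in the frame of bay between -0.049 and 0.074 m and height (world z) of lidded_dish below 0.022 m and angle between lidded_dish's own z axis and vertical below 0.15 rad and linear speed of dish_lid below 0.02 m/s); the robot touches nothing.
It fails at once if the lidded dish is lifted off the bench (by more than 20 mm) (height (world z) of lidded_dish above 0.032 m).
It fails at once if the open dish is moved by more than 25 mm (distance of open_dish from where it was at the start of the episode above 0.025 m).
It fails at once if the bolt is pushed across while the gate is open (value of joint bolt above 0.025 m and value of joint gate above 0.1 rad).
It also fails if it takes over 48 s, if anything falls off the work surface, if the arm or the gripper's body presses on something with over 40 N, if the wrist force passes 120 N, or if a joint passes its speed limit or range.

ROBOT

A 6-joint arm with a two-finger parallel gripper is mounted at the origin on a cart in front of the work surface, level with it; the furniture and walls round the work are solid. World frame = base frame: x ahead of the robot, y to its left, z up, the work surface at z = 0. Lengths are in m, angles in degrees, forces in N, time in s.
With the tool pointing down it reaches from about 0.4 to 0.825 m from the base axis. Payload 7 kg.
Tool frame: the origin (TCP) lies between the finger pads; the fingertips stand 11 mm ahead of it and the grasp point (between the pads) lies 8 mm behind it; z points along the fingers, y is the direction in which the jaws open and shut (so a half turn about z gives the same grasp; the last joint's range is limited). The gripper opens to 88 mm and grips with 3 to 60 N. Pads are 19 mm wide; open, the fingers measure 130 mm over their backs; the gripper's body (78 mm by 193 mm) begins 47 mm behind the grasp point.
Start: joints at [79.819, 20.546, 0.682, 0, -70.136, -16.507], TCP at [0.303, 0.603, 0.238] pointing down, gripper open.
Joint ranges: [-176.03, 176.03], [-82.01, 121.73], [-58.28, 71.71], [-173.87, 95.51], [-174.79, -0.11], [-173.66, 173.66]. Speed limits (degrees/s): [136.94, 136.94, 172.46, 180, 180, 180].

INTERFACE

Orientations are given as [roll, pitch, yaw] about the fixed x, y, z axes, in that order (R = Rz(yaw) Ry(pitch) Rx(roll)).
In Python, from plant import r gives the robot as it stands.
- The arm moves only by the shell command python3 -m inch 'ROWS' [OPENING] [FORCE]. ROWS is JSON, a list of rows, each an object of numbers: "x", "y", "z": the shift along the tool's x, y, z as a fraction of full scale; "yaw": the turn about the tool's z as a fraction of full scale. In form: [{"x": .., "y": .., "z": .., "yaw": ..}, ...]. A call has 1 to 5 rows; each row shifts and turns the pose as measured when the row begins, along the tool's axes as they then stand; what a row does not reach is not made up. Full scale, the value 1, is 0.025 m for a shift and 4 degrees for a turn. A row lasts 1/12 s, in which the tool goes at most 41.7 mm and 7.16 degrees, less where a joint would pass 70% of its speed; a pose out of reach is approached as far as the arm can. A call with a number of a shift or a turn outside -1 to 1 is refused whole. A call with a gripper value outside its range is refused whole. OPENING is the opening, from -1 (shut) to 1 (fully open), set as the call begins (- or left out, the last holds). The fingers move at their own pace and stop on an object; FORCE is the grip in N (left out, the last holds). Time passes only in rows, so rows that do not move let the fingers close. It gives the time, the measured TCP pose, the force and the opening at its end, in the units of the state.
- r.get_state(): the state, without advancing time (a new reading comes with each control period).
- r.capture(name): name is "side" or "top"; returns (picture, depth): 480x640x3 uint8, red, green, blue; 480x640 float32, m along the optical axis (not along the pixel's ray), 0 where there is no reading.
- r.camera_info(name): a dict with "mtx" (3x3 intrinsics, pixels), "pose" (4x4, takes a point from camera to world coordinates). Camera axes: x right, y down, z forward; pixel columns grow to the right and rows downward; lengths in m; the calibration is good to about 2 mm. A picture is of the moment at which its call begins. camera_info takes no time and is no camera call.
- r.close_job(): hands the job in, once; it reports no verdict.
The state is a dict: "time_s": time; "joints": joint angles; "qd": joint speeds; "joint_torque": joint torques, N m; "tcp_pos": TCP position; "eef_rot": TCP orientation; "contact_force": force on the tool from outside, world axes, zero at the start; "moment": the same for the moment, N m; "gripper_width": finger opening in m.
Only numpy, scipy, OpenCV 4.12 (cv2) and the standard library are available. Lean on these libraries where they do the work, as an engineer would, in place of code of your own. Each camera call takes 0.05 s, during which the arm holds its last target. There are 200 camera calls.

## Working session

There is one attempt and no reset: what is moved stays moved. The work goes in short steps, Python scripts to look and compute and a shell command to move; the robot and the scene stay as the last step left them, time stands still between calls to the robot, and variables do not carry over. Pictures are saved under pics/ and viewed, about 8 in all and at most 12, crops included, and the job is handed in when it is done.

```bash
mkdir -p pics; ls
python3 - <<'E'
from plant import r
import cv2,json
print(r.get_state())
for n in("top","side"):
    im,d=r.capture(n); cv2.imwrite(f"pics/{n}0.png",im[:,:,::-1]); print(n,r.camera_info(n))
    import numpy as np; np.save(f"pics/{n}0.npy",d)
E
```

```text
pics
{'time_s': 0.0, 'joints': array([ 7.98196776e+01,  2.05935498e+01,  6.34562181e-01, -2.22535968e-02,
       -7.01338485e+01, -1.65058450e+01]), 'qd': array([-0.01216254,  0.00708594, -0.03895754,  0.04528236, -0.03400011,
        0.00837495]), 'joint_torque': array([ 1.01264664e-03, -5.82710230e+01,  2.93047392e+01,  6.99697226e+00,
        6.80483630e-03, -1.60551522e-04]), 'tcp_pos': array([0.30295744, 0.60268094, 0.23659806]), 'eef_rot': array([ 1.79905045e+02, -6.32134844e-03, -2.66937415e+01]), 'contact_force': array([0.47856435, 0.03686668, 0.09005025]), 'moment': array([-0.03999944,  0.01916202, -0.02893361]), 'gripper_width': 0.08743943263778203}
top {'mtx': array([[544.04106901,   0.        , 315.58190847],
       [  0.        , 544.04106901, 247.99290228],
       [  0.        ,   0.        ,   1.        ]]), 'pose': array([[-0.00353672, -0.98429135,  0.17651638,  0.35845187],
       [-0.99998027,  0.00256473, -0.00573434, -0.02748816],
       [ 0.00519155, -0.17653318, -0.984281  ,  0.95533675],
       [ 0.        ,  0.        ,  0.        ,  1.        ]])}
side {'mtx': array([[519.76356115,   0.        , 321.90103162],
       [  0.        , 519.76356115, 238.88285301],
       [  0.        ,   0.        ,   1.        ]]), 'pose': array([[ 9.53089620e-01, -1.62036937e-01,  2.55664249e-01,
         3.02169962e-01],
       [-3.02687874e-01, -5.08881588e-01,  8.05865733e-01,
        -7.28858715e-01],
       [-4.77185675e-04, -8.45448733e-01, -5.34056375e-01,
         5.47741359e-01],
       [ 0.00000000e+00,  0.00000000e+00,  0.00000000e+00,
         1.00000000e+00]])}
```

View pics/top0.png

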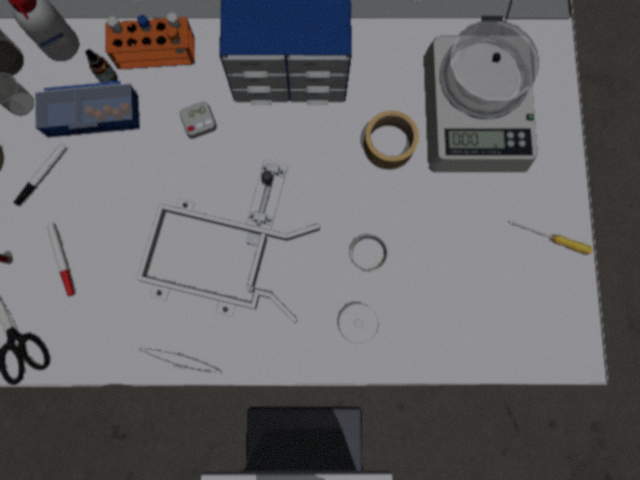

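View pics/side0.png

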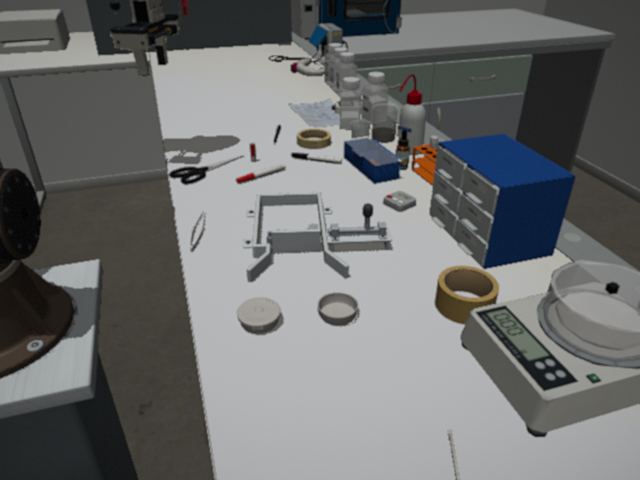

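```bash
cat > h.py <<'E'
import numpy as np, cv2
from plant import r
def ray(n,px,z):
    c=r.camera_info(n);P=c["pose"];d=P[:3,:3]@np.linalg.solve(c["mtx"],np.array([px[0],px[1],1.]));o=P[:3,3]
    return o+d*(z-o[2])/d[2]
def proj(n,p):
    c=r.camera_info(n);P=c["pose"];q=c["mtx"]@(P[:3,:3].T@(np.asarray(p,float)-P[:3,3]));return q[:2]/q[2]
E
python3 - <<'E'
from h import *
im=cv2.imread("pics/top0.png");d=np.load("pics/top0.npy")
c=r.camera_info("top");K=c["mtx"];P=c["pose"]
v,u=np.mgrid[:480,:640];X=np.stack([(u-K[0,2])/K[0,0]*d,(v-K[1,2])/K[1,1]*d,d],-1)@P[:3,:3].T+P[:3,3]
H=X[...,2];print(np.median(H[280:380,420:560]))
crop=im[150:360,120:400]; a=cv2.resize(crop,None,fx=2.8,fy=2.8,interpolation=cv2.INTER_CUBIC)
cv2.imwrite("pics/crop1.png",cv2.convertScaleAbs(a,alpha=1.4,beta=-40))
hm=np.clip(H*1000*3,0,255).astype(np.uint8)[150:360,120:400];cv2.imwrite("pics/hm1.png",cv2.resize(hm,None,fx=2.8,fy=2.8,interpolation=cv2.INTER_NEAREST))
m=((H>0.012)&(H<0.1)).astype(np.uint8);m[:150]=0;m[360:]=0;m[:,:120]=0;m[:,405:]=0
n,l,s,ce=cv2.connectedComponentsWithStats(m)
for i in range(1,n):
    if s[i,4]>60: print(s[i],X[l==i].mean(0),X[l==i].max(0),X[l==i].min(0))
E
```

```text
0.0002273536595100989
[365 150  40  17 435] [ 0.68421427 -0.15728552  0.03633201] [ 0.70803786 -0.12344734  0.05139523] [ 0.67500097 -0.19346275  0.01201733]
[ 137  160  183  163 4661] [0.55101644 0.10105354 0.03169309] [0.68558309 0.27375085 0.09300646] [ 0.39840032 -0.03909958  0.01205226]
[351 234  37  37 185] [ 0.52429086 -0.12904767  0.01942212] [ 0.55105208 -0.09439348  0.02497921] [ 0.48778705 -0.15765348  0.01201558]
[ 339  303   40   40 1239] [ 0.39674525 -0.10457813  0.0232558 ] [ 0.43002278 -0.07216259  0.02899375] [ 0.36409736 -0.13906651  0.01529675]
```

View pics/crop1.png

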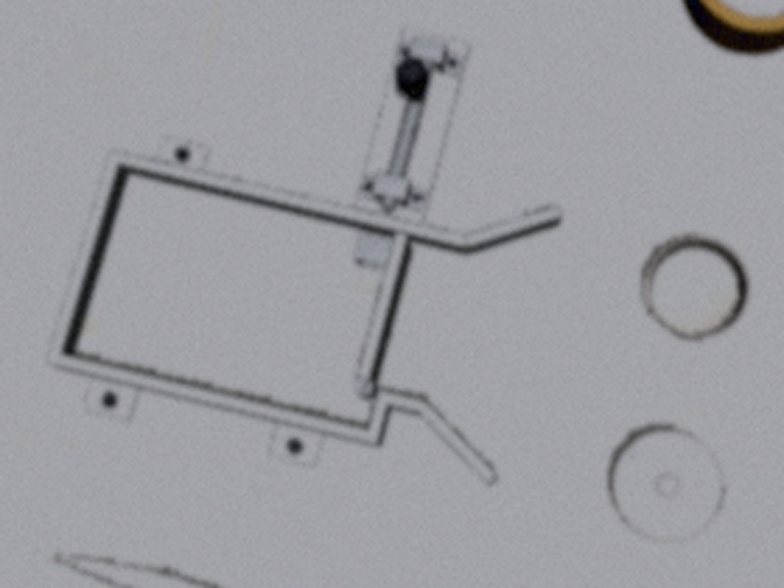

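View pics/hm1.png

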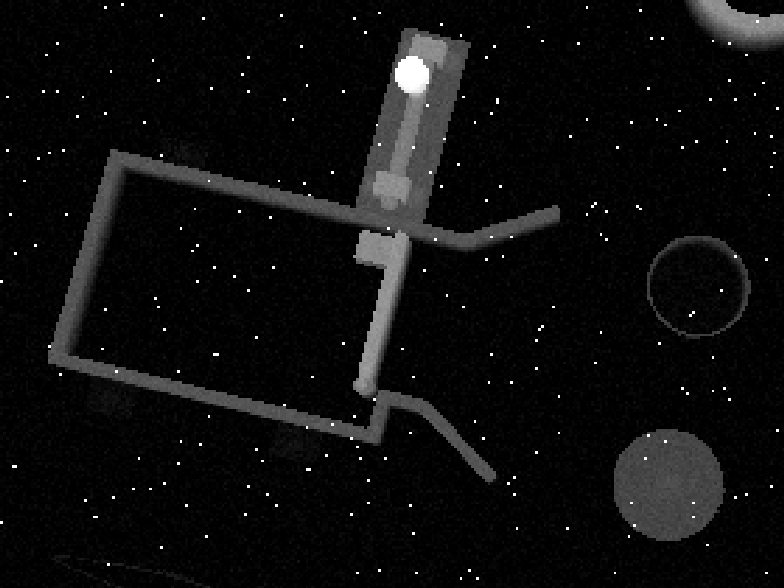

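```bash
cat >> h.py <<'E'
def cloud(n,d):
    c=r.camera_info(n);K=c["mtx"];P=c["pose"];v,u=np.mgrid[:480,:640]
    return np.stack([(u-K[0,2])/K[0,0]*d,(v-K[1,2])/K[1,1]*d,d],-1)@P[:3,:3].T+P[:3,3]
E
python3 - <<'E'
from h import *
X=cloud("top",np.load("pics/top0.npy"));H=X[...,2]
m=((H>0.024)&(H<0.032)).astype(np.uint8)
def cp(x,y): return (x/2.8+120,y/2.8+150)
def band(a,b,w=9):
    k=np.zeros_like(m);cv2.line(k,*[tuple(int(round(t)) for t in cp(*q)) for q in(a,b)],1,w);p=X[(k&m)>0]
    f=cv2.fitLine(p[:,:2].astype(np.float32),cv2.DIST_HUBER,0,.01,.01).ravel();return f
A=band((135,160),(345,212));B=band((75,368),(350,433));C=band((112,175),(65,340))
for f in(A,B,C): 
    print(f,np.degrees(np.arctan2(f[1],f[0])))
dirs=[A[:2],B[:2]];ex=[d if d[1]>0 else -d for d in dirs]
c=C[:2] if C[0]<0 else -C[:2];ex.append(np.array([c[1],-c[0]]))
ex=np.mean(ex,0);ex/=np.linalg.norm(ex);ey=np.array([-ex[1],ex[0]])
print("ex",ex,"ey",ey,"yaw",np.degrees(np.arctan2(ex[1],ex[0])))
ya=A[2:]@ey;yb=B[2:]@ey;xc=C[2:]@ex
print("span",yb-ya,"exp .131")
oy=((ya+.053)+(yb-.078))/2;ox=xc-.194;O=ex*ox+ey*oy;print("O",O)
R=np.stack([ex,ey],1)
np.savez("bay.npz",O=O,R=R)
loc=lambda p:(np.asarray(p)[:2]-O)@R
g=(H>.04)&(H<.055);
Z=(X[...,:2]-O)@R
def st(mask):
    q=Z[mask];print(len(q),np.percentile(q,[2,50,98],0).round(4).tolist(),q.mean(0))
st((H>.045)&(H<.055)&(Z[...,1]>-.05)&(Z[...,1]<.06)&(abs(Z[...,0])<.04))
print("knob");k=(H>.075)&(H<.1)&(Z[...,1]<-.05)&(Z[...,1]>-.2)&(abs(Z[...,0]-.018)<.03);st(k);print(X[k].mean(0))
print("lid");k=(H>.018)&(H<.03)&(np.hypot(X[...,0]-.397,X[...,1]+.1045)<.045);st(k);print(X[k].mean(0),np.percentile(X[k],[1,99],0))
print("open");k=(H>.015)&(H<.025)&(np.hypot(X[...,0]-.524,X[...,1]+.128)<.045);q=X[k];
(cx,rad)=cv2.minEnclosingCircle(q[:,:2].astype(np.float32))[:2];print(cx,rad,loc(cx),q.mean(0))
im=cv2.imread("pics/top0.png")
for p in [(-.035,-.049,.028),(-.035,.049,.028),(.19,-.049,.028),(.19,.074,.028),(-.086,.08,.028),(-.086,-.08,.028),(.018,-.057,.026),(.018,-.179,.026)]:
    w=O+R@np.array(p[:2]);print(p,w,np.round((proj("top",[*w,p[2]])-[120,150])*2.8))
E
```

```text
[0.2412829  0.9704548  0.58173984 0.15837337] 76.03773
[0.24041954 0.9706691  0.45012778 0.17047885] 76.08869
[ 0.97072244 -0.24020387  0.5382727   0.25421417] -13.898573
ex [0.24063547 0.97061557] ey [-0.97061557  0.24063547] yaw 76.07595
span 0.13065773 exp .131
O [0.5036481  0.06292514]
380 [[0.0009, -0.0419], [0.0061, -0.0164], [0.0281, 0.0486]] [ 0.00889114 -0.00735769]
knob
124 [[0.0093, -0.1419], [0.0176, -0.1313], [0.0269, -0.1236]] [ 0.01780374 -0.13161779]
[0.63568259 0.04853382 0.08695503]
lid
1238 [[-0.2184, 0.0329], [-0.1884, 0.0635], [-0.1582, 0.0936]] [-0.18827841  0.06344797]
[ 0.39675805 -0.10455298  0.02326223] [[ 0.36575383 -0.1366297   0.01926834]
 [ 0.42820048 -0.07382474  0.02720056]]
open
(0.5196619629859924, -0.1252477765083313) 0.032657258212566376 [-0.17879006 -0.06082438] [ 0.52361775 -0.12814528  0.0200734 ]
(-0.035, -0.049, 0.028) [0.54278602 0.01716245] [467. 246.]
(-0.035, 0.049, 0.028) [0.4476657  0.04074473] [427. 399.]
(0.19, -0.049, 0.028) [0.596929   0.23555096] [118. 162.]
(0.19, 0.074, 0.028) [0.47754329 0.26514912] [ 61. 352.]
(-0.086, 0.08, 0.028) [ 0.40530421 -0.00129696] [496. 469.]
(-0.086, -0.08, 0.028) [ 0.5606027  -0.03979864] [559. 218.]
(0.018, -0.057, 0.026) [0.56330463 0.06668   ] [388. 215.]
(0.018, -0.179, 0.026) [0.68171973 0.03732247] [437.  33.]
```

```bash
cat >> h.py <<'E'
def stt():
    b=np.load("bay.npz");s=r.get_state();p=s["tcp_pos"];q=(p[:2]-b["O"])@b["R"]
    print("t%.2f bay x %.1f y %.1f z %.1f mm  rpy"%(s["time_s"],*(q*1000),p[2]*1000),s["eef_rot"].round(2),"F",s["contact_force"].round(1),"w",round(s["gripper_width"]*1000,1))
E
python3 -m inch '[{"x":1,"y":1,"yaw":-0.65},{"x":1,"y":1,"yaw":-0.65},{"x":1,"y":1,"yaw":-0.65},{"x":1,"y":1,"yaw":-0.65},{"x":1,"y":1,"yaw":-0.6}]'
python3 -m inch '[{"x":0.8,"y":1},{"x":0.8,"y":1},{"x":0.8,"y":1},{"x":0.8,"y":1},{"x":0.8,"y":1}]'
python3 -c "from h import *;stt()"
```

```text
t0.10 bay x 475.6 y 324.6 z 236.7 mm  rpy [ 1.7991e+02 -1.0000e-02 -2.6700e+01] F [-0.5 -0.3  0.1] w 87.6validation failed for argument at $[0]...
validation failed for argument at $[0]...
```

```bash
python3 -m inch '[{"x":1,"y":1,"z":0,"yaw":-0.65},{"x":1,"y":1,"z":0,"yaw":-0.65},{"x":1,"y":1,"z":0,"yaw":-0.65},{"x":1,"y":1,"z":0,"yaw":-0.65},{"x":1,"y":1,"z":0,"yaw":-0.6}]'
python3 -c "from h import *;stt()"
```

```text
time_s: 0.52
tcp_pos: [0.3719, 0.4398, 0.2319]
eef_rot: [179.6, 0.1, -13.0]
contact_force: [1.3, 0.5, -0.4]
gripper_width: 0.0876
t0.52 bay x 334.1 y 218.5 z 231.9 mm  rpy [ 1.7956e+02  7.0000e-02 -1.3000e+01] F [ 1.3  0.5 -0.4] w 87.6
```

```bash
python3 -m inch '[{"x":0.5,"y":1,"z":0,"yaw":0},{"x":0.5,"y":1,"z":0,"yaw":0},{"x":0.5,"y":1,"z":0,"yaw":0},{"x":0.5,"y":1,"z":0,"yaw":0},{"x":0.5,"y":1,"z":0,"yaw":0.2}]' | head -1
python3 -m inch '[{"x":0.3,"y":1,"z":0,"yaw":0},{"x":0.3,"y":1,"z":0,"yaw":0},{"x":0.3,"y":1,"z":0,"yaw":0},{"x":0.3,"y":1,"z":0,"yaw":0},{"x":0.3,"y":1,"z":0,"yaw":0}]' |head -1
python3 -m inch '[{"x":0.2,"y":1,"z":0,"yaw":0},{"x":0.2,"y":1,"z":0,"yaw":0},{"x":0.2,"y":1,"z":0,"yaw":0},{"x":0.2,"y":1,"z":0,"yaw":0},{"x":0,"y":0,"z":0,"yaw":0}]' |head -1
python3 -c "from h import *;stt()"
```

```text
time_s: 0.93
time_s: 1.35
time_s: 1.77
t1.77 bay x -40.2 y 92.0 z 231.7 mm  rpy [179.2    0.32 -13.88] F [-0.4 -0.1  0.4] w 87.6
```

```bash
python3 -m inch '[{"x":0.2,"y":1,"z":0.5,"yaw":0},{"x":0.2,"y":1,"z":1,"yaw":0},{"x":0.2,"y":1,"z":1,"yaw":0},{"x":0.2,"y":1,"z":1,"yaw":0},{"x":0.2,"y":1,"z":1,"yaw":0}]' | head -1
python3 -m inch '[{"x":0.1,"y":0.5,"z":0,"yaw":0},{"x":0,"y":0,"z":0,"yaw":0}]' |head -1
python3 -c "from h import *;stt()"
```

```text
time_s: 2.18
time_s: 2.35
t2.35 bay x -183.8 y 63.8 z 117.4 mm  rpy [ 1.7953e+02  8.0000e-02 -1.3870e+01] F [ 0.7  0.3 -0.2] w 87.5
```

```bash
python3 -m inch '[{"x":0,"y":0.18,"z":0.5,"yaw":0},{"x":0,"y":0,"z":1,"yaw":0},{"x":0,"y":0,"z":1,"yaw":0},{"x":0,"y":0,"z":0.9,"yaw":0},{"x":0,"y":0,"z":0,"yaw":0}]' | head -1
python3 -c "from h import *;stt()"
```

```text
time_s: 2.77
t2.77 bay x -187.6 y 61.7 z 31.1 mm  rpy [179.67  -0.22 -14.08] F [-1.   0.2 -0.1] w 87.4
```

```bash
python3 -m inch '[{"x":-0.05,"y":0,"z":0.4,"yaw":0},{"x":0,"y":0,"z":0.15,"yaw":0},{"x":0,"y":0,"z":0,"yaw":0}]' | head -1
python3 -c "from h import *;stt()"
python3 -m inch '[{"x":0,"y":0,"z":0,"yaw":0},{"x":0,"y":0,"z":0,"yaw":0},{"x":0,"y":0,"z":0,"yaw":0},{"x":0,"y":0,"z":0,"yaw":0},{"x":0,"y":0,"z":0,"yaw":0}]' 0.3 8| head -1
python3 -m inch '[{"x":0,"y":0,"z":0,"yaw":0},{"x":0,"y":0,"z":0,"yaw":0},{"x":0,"y":0,"z":0,"yaw":0},{"x":0,"y":0,"z":0,"yaw":0},{"x":0,"y":0,"z":0,"yaw":0}]' | head -1
python3 -c "from h import *;stt()"
```

```text
time_s: 3.02
t3.02 bay x -186.2 y 62.3 z 18.2 mm  rpy [ 1.7961e+02 -1.6000e-01 -1.3980e+01] F [ 0.4 -0.   0.7] w 87.8
time_s: 3.43
time_s: 3.85
t3.85 bay x -184.3 y 59.5 z 22.8 mm  rpy [179.8   -0.56 -13.93] F [ 0.5 -0.1 -0.8] w 66.0
```

```bash
python3 -m inch '[{"x":0.3,"y":-0.4,"z":0.08,"yaw":0},{"x":0.5,"y":-0.65,"z":0.05,"yaw":0},{"x":0.5,"y":-0.65,"z":0,"yaw":0},{"x":0.5,"y":-0.65,"z":0,"yaw":0},{"x":0.3,"y":-0.4,"z":0,"yaw":0}]' | head -1
python3 -c "from h import *;stt()
im,d=r.capture('top');cv2.imwrite('pics/t2.png',im[:,:,::-1]);im,d=r.capture('side');cv2.imwrite('pics/s2.png',cv2.resize(im[160:400,160:480,::-1],None,fx=2,fy=2))"
```

```text
time_s: 4.27
t4.27 bay x -118.9 y 11.8 z 19.0 mm  rpy [ 1.7927e+02  1.6000e-01 -1.4130e+01] F [-4.2 -4.8  9.6] w 65.8
```

View pics/s2.png

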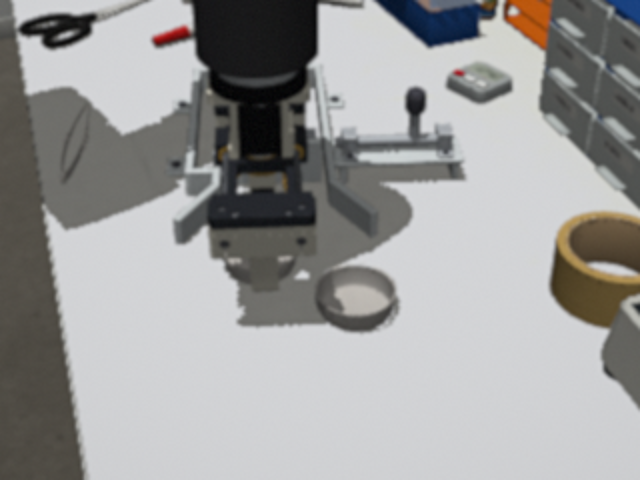

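```bash
python3 -m inch '[{"x":0.25,"y":-0.5,"z":-0.05,"yaw":0},{"x":0.25,"y":-0.65,"z":0,"yaw":0},{"x":0.15,"y":-0.65,"z":0,"yaw":0},{"x":0.05,"y":-0.5,"z":0,"yaw":0}]' | head -1
python3 -c "from h import *;stt()"
```

```text
time_s: 4.7
t4.70 bay x -57.4 y -8.7 z 19.2 mm  rpy [ 1.7926e+02  1.1000e-01 -1.4180e+01] F [-1.2 -4.4  6.6] w 65.7
```

```bash
python3 -m inch '[{"x":0,"y":-0.5,"z":-0.02,"yaw":0},{"x":0,"y":-0.7,"z":0,"yaw":0},{"x":0,"y":-0.7,"z":0,"yaw":0},{"x":0,"y":-0.7,"z":0,"yaw":0},{"x":0,"y":-0.6,"z":0,"yaw":0}]' | head -1
python3 -c "from h import *;stt()"
```

```text
time_s: 5.12
t5.12 bay x 23.5 y -6.7 z 18.8 mm  rpy [178.61   0.47 -14.09] F [ 0.9 -8.7  8.9] w 66.0
```

```bash
python3 -m inch '[{"x":0,"y":-0.5,"z":-0.04,"yaw":0},{"x":0,"y":-0.6,"z":0,"yaw":0},{"x":0,"y":-0.6,"z":0,"yaw":0}]' | head -1
python3 -c "from h import *;stt()
im,d=r.capture('top');cv2.imwrite('pics/t3.png',cv2.resize(im[150:360,120:400,::-1],None,fx=2.8,fy=2.8))"
```

```text
time_s: 5.37
t5.37 bay x 69.1 y -5.9 z 18.7 mm  rpy [178.47   0.53 -14.04] F [-1.  -7.6  9. ] w 66.1
```

View pics/t3.png

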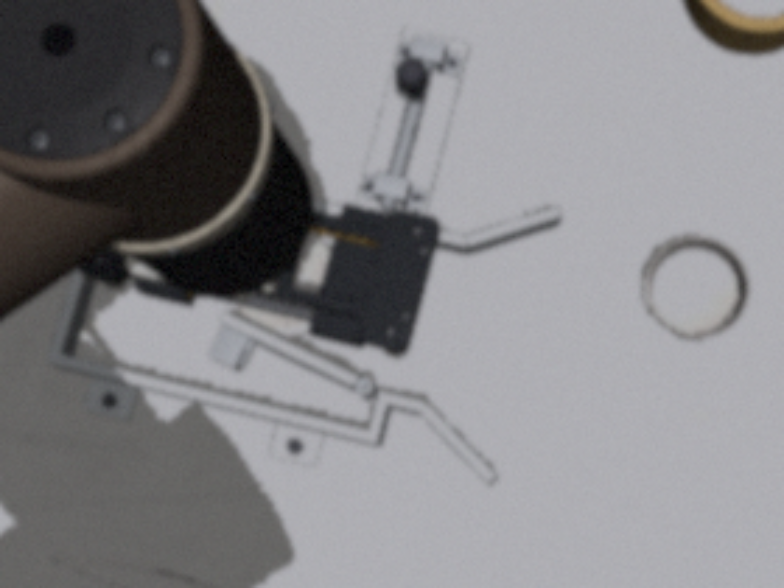

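```bash
python3 -m inch '[{"x":0,"y":-0.5,"z":-0.04,"yaw":0},{"x":0,"y":-0.55,"z":0,"yaw":0},{"x":0,"y":-0.45,"z":0,"yaw":0},{"x":0,"y":-0.3,"z":0,"yaw":0},{"x":0,"y":0,"z":0,"yaw":0}]' | head -1
python3 -c "from h import *;stt()"
```

```text
time_s: 5.83
t5.83 bay x 123.6 y -5.8 z 18.8 mm  rpy [178.37   0.5  -13.82] F [ 0.1 -3.9  4.3] w 65.9
```

```bash
python3 -m inch '[{"x":0,"y":0,"z":0,"yaw":0},{"x":0,"y":0,"z":0,"yaw":0},{"x":0,"y":0,"z":0,"yaw":0}]' 0.7 | head -1
python3 -c "from h import *;stt()"
python3 -m inch '[{"x":0,"y":0,"z":-0.2,"yaw":0},{"x":0,"y":0,"z":-0.4,"yaw":0},{"x":0,"y":0,"z":-0.6,"yaw":0},{"x":0,"y":0,"z":-1,"yaw":0},{"x":0,"y":0,"z":-1,"yaw":0}]' | head -1
python3 -c "from h import *;stt()"
```

```text
time_s: 6.08
t6.08 bay x 127.0 y -5.8 z 18.3 mm  rpy [178.47   0.45 -13.74] F [ 0.2 -1.4  0.5] w 73.6
time_s: 6.5
t6.50 bay x 126.9 y -3.6 z 96.9 mm  rpy [178.08   0.9  -13.88] F [ 0.8 -0.5 -0.3] w 74.6
```

```bash
python3 -m inch '[{"x":0,"y":0,"z":-1,"yaw":0},{"x":0.9,"y":0.5,"z":-0.3,"yaw":0},{"x":1,"y":0.7,"z":0,"yaw":0},{"x":1,"y":0.7,"z":0,"yaw":0},{"x":1,"y":0.7,"z":0,"yaw":0}]' -1 | head -1
python3 -m inch '[{"x":1,"y":0.7,"z":0,"yaw":0},{"x":1,"y":0.7,"z":0,"yaw":0},{"x":0.5,"y":0.2,"z":0,"yaw":0},{"x":0,"y":0,"z":0,"yaw":0}]' | head -1
python3 - <<'E'
from h import *
stt()
im,d=r.capture('side');cv2.imwrite('pics/s4.png',cv2.resize(im[150:350,160:430,::-1],None,fx=2.8,fy=2.8))
im,d=r.capture('top');cv2.imwrite('pics/t4.png',cv2.resize(im[150:360,120:400,::-1],None,fx=2.8,fy=2.8))
b=np.load("bay.npz");X=cloud('top',d);Z=(X[...,:2]-b["O"])@b["R"];H=X[...,2]
k=(H>.018)&(H<.03)&(Z[...,0]>.05)&(Z[...,0]<.186)&(abs(Z[...,1]-.01)<.055);print("dish",k.sum(),Z[k].mean(0),np.percentile(Z[k],[2,98],0))
k=(H>.043)&(H<.055)&(Z[...,1]>-.04)&(Z[...,1]<.045)&(abs(Z[...,0]-.05)<.06);print("gate",k.sum(),np.percentile(Z[k],[2,50,98],0))
E
```

```text
time_s: 6.92
time_s: 7.25
t7.25 bay x 22.1 y -173.3 z 151.0 mm  rpy [ 1.7897e+02  3.0000e-02 -1.3700e+01] F [ 1.3 -0.1  0.1] w 20.1
dish 1164 [ 0.12422714 -0.00116284] [[ 0.09421825 -0.03134748]
 [ 0.15489191  0.02903499]]
gate 366 [[ 0.00079404 -0.03932734]
 [ 0.00636494 -0.01753137]
 [ 0.02807686  0.04224141]]
```

View pics/s4.png

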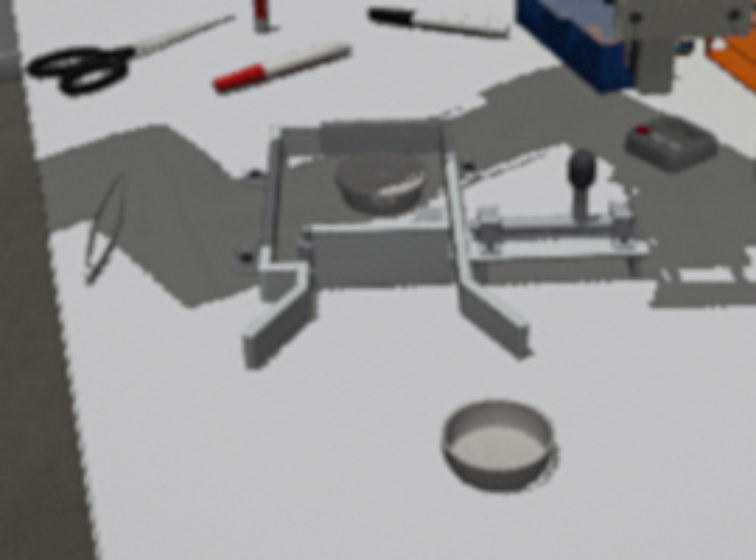

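View pics/t4.png

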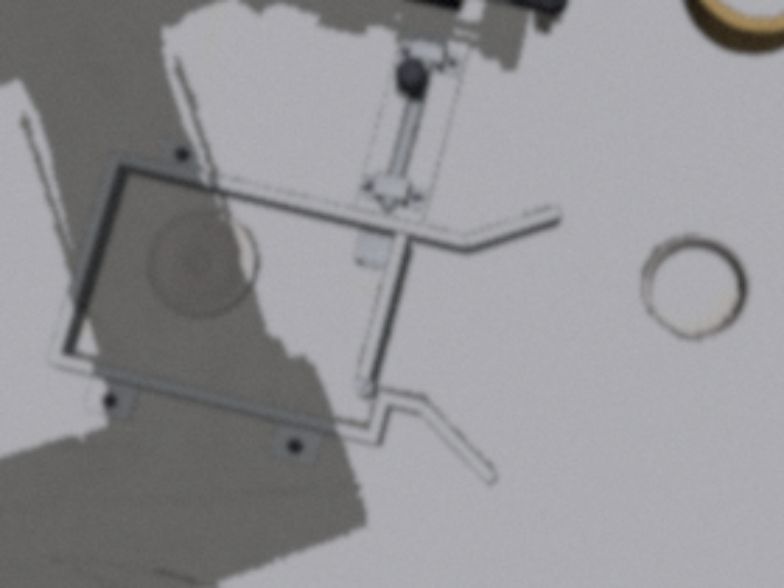

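```bash
python3 -m inch '[{"x":0,"y":0.1,"z":0.6,"yaw":0},{"x":0,"y":0,"z":0.9,"yaw":0},{"x":0,"y":0,"z":0.9,"yaw":0},{"x":0,"y":0,"z":0.5,"yaw":0},{"x":0,"y":0,"z":0,"yaw":0}]' | head -1
python3 -c "from h import *;stt()"
```

```text
time_s: 7.77
t7.77 bay x 23.1 y -167.7 z 80.6 mm  rpy [ 1.7922e+02 -1.4000e-01 -1.3490e+01] F [-0.3  0.1  0.1] w 0.4
```

```bash
python3 -m inch '[{"x":0,"y":0.2,"z":0.3,"yaw":0},{"x":-0.3,"y":0,"z":0,"yaw":0},{"x":-0.4,"y":0,"z":0,"yaw":0},{"x":-0.4,"y":0,"z":0,"yaw":0}]' | head -1
python3 -c "from h import *;stt()"
python3 -m inch '[{"x":-0.4,"y":0,"z":0,"yaw":0},{"x":-0.4,"y":0,"z":0,"yaw":0}]' | head -1
python3 -c "from h import *;stt()"
```

```text
time_s: 8.1
t8.10 bay x 19.7 y -139.4 z 75.0 mm  rpy [179.3   -0.36 -13.34] F [ 3.1 -2.1 -3.4] w 0.4
time_s: 8.27
t8.27 bay x 19.8 y -118.2 z 76.4 mm  rpy [179.38  -0.53 -13.32] F [ 3.1 -1.6 -4. ] w 0.2
```

```bash
python3 -m inch '[{"x":-0.25,"y":0,"z":0.05,"yaw":0},{"x":-0.2,"y":0,"z":0,"yaw":0}]' | head -1
python3 -c "from h import *;stt()"
python3 -m inch '[{"x":-0.2,"y":0,"z":0,"yaw":0},{"x":-0.2,"y":0,"z":0,"yaw":0}]' | head -1
python3 -c "from h import *;stt()"
```

```text
time_s: 8.43
t8.43 bay x 20.6 y -111.9 z 77.9 mm  rpy [179.58  -1.36 -13.1 ] F [ 42.5 -26.7 -35.6] w 0.5
time_s: 8.6
t8.60 bay x 20.8 y -112.3 z 78.8 mm  rpy [179.77  -2.51 -12.88] F [ 30.5 -17.5 -26.1] w 0.5
```

```bash
python3 -m inch '[{"x":0.5,"y":0,"z":0,"yaw":0},{"x":1,"y":0,"z":0,"yaw":0},{"x":0.6,"y":0,"z":-0.5,"yaw":0},{"x":0,"y":0,"z":-1,"yaw":0},{"x":0,"y":0,"z":-1,"yaw":0}]' | head -1
python3 -m inch '[{"x":0,"y":0,"z":-1,"yaw":0},{"x":0.2,"y":0,"z":-1,"yaw":0},{"x":0.2,"y":0,"z":-0.5,"yaw":0},{"x":0,"y":0,"z":0,"yaw":0}]' | head -1
python3 - <<'E'
from h import *
stt()
im,d=r.capture('top');cv2.imwrite('pics/t5.png',cv2.resize(im[150:360,120:400,::-1],None,fx=2.8,fy=2.8))
b=np.load("bay.npz");X=cloud('top',d);Z=(X[...,:2]-b["O"])@b["R"];H=X[...,2]
k=(H>.075)&(H<.1)&(Z[...,1]<-.05)&(Z[...,1]>-.15)&(abs(Z[...,0]-.018)<.03);print("knob",Z[k].mean(0))
k=(H>.018)&(H<.03)&(Z[...,0]>.05)&(Z[...,0]<.186)&(abs(Z[...,1]-.01)<.055);print("dish",k.sum(),Z[k].mean(0),X[k][:,2].mean())
k=(H>.043)&(H<.055)&(Z[...,1]>-.04)&(Z[...,1]<.045)&(abs(Z[...,0]-.05)<.06);print("gate",k.sum(),np.percentile(Z[k],[2,50,98],0))
k=(H>.015)&(H<.025)&(np.hypot(X[...,0]-.524,X[...,1]+.128)<.045);print("open",X[k].mean(0))
E
```

```text
time_s: 9.02
time_s: 9.35
t9.35 bay x 20.1 y -162.7 z 211.4 mm  rpy [179.61  -2.08 -12.93] F [0.7 0.1 0.9] w 0.3
knob [ 0.01763494 -0.09129036]
dish 1160 [ 0.12414115 -0.00117202] 0.023245562183926653
gate 373 [[ 0.00079883 -0.03918949]
 [ 0.00632518 -0.01649687]
 [ 0.02794311  0.04211171]]
open [ 0.52355689 -0.1284184   0.0203649 ]
```

View pics/t5.png

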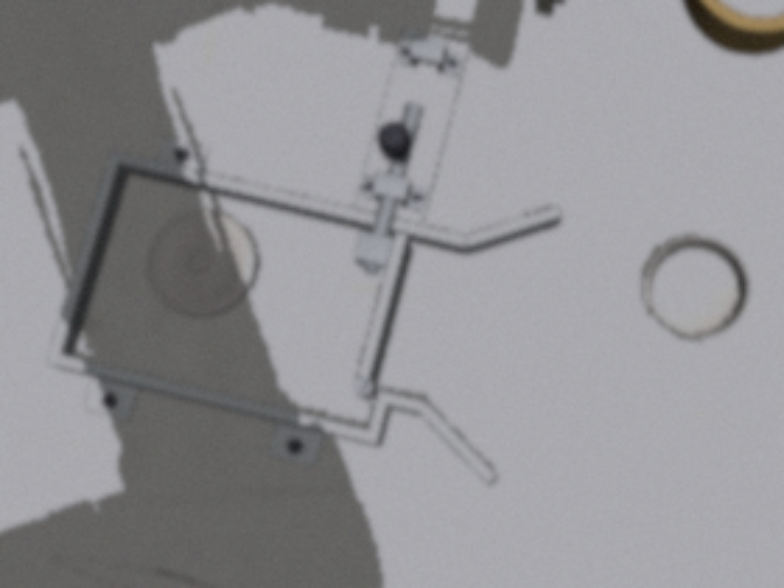

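Run:
```python
from h import *
d=r.capture('top')[1]
b=np.load("bay.npz");X=cloud('top',d);Z=(X[...,:2]-b["O"])@b["R"];H=X[...,2]
s=(abs(Z[...,0]-.018)<.006)&(Z[...,1]>-.05)&(Z[...,1]<0)
o=np.argsort(Z[s][:,1])
for y,h in zip(Z[s][o][:,1][::6],H[s][o][::6]): print("%.0f:%.0f"%(y*1e3,h*1e3),end=" ")
```

```text
-50:7 -49:1 -48:41 -47:41 -45:42 -43:42 -41:46 -39:50 -37:47 -36:48 -35:43 -33:45 -32:47 -30:49 -29:47 -28:49 -26:47 -25:48 -24:45 -24:43 -23:41 -22:1 -22:-1 -20:1 -20:40 -18:39 -16:3 -14:2 -12:-5 -9:-1 -7:-1 -4:5 -2:-3
```

```bash
python3 -c "
from plant import r
print(r.close_job())"
```

```text
the job is handed in; nothing more can be done
None
```

The job is handed in. The lidded dish is in the pen, the gate is shut behind it, and the bolt is pushed to its stop. The hand-in gives no verdict.

I gripped the lidded dish lightly, with the jaws along the direction of travel, and slid it through the gate. I then released it, lifted clear and let the gate swing shut. With the fingers closed, I pushed the knob until the bolt hit its stop.

**Last checks, from the top camera:**
- **Dish:** its centre is at bay x = 124 mm, y = −1 mm. The lid top measures 23 mm high, so it is flat on the bench.
- **Gate:** shut; its measured position matches the starting position.
- **Bolt:** the knob moved about 40 mm from where it started a few mm along. The tip stands about 6 mm beyond the keeper's far side, as expected when fully home.
- **Open dish:** unmoved to within about 0.3 mm.
- **Arm:** clear of everything, with the tool at z = 211 mm at 9.4 s.

**Not perfect:**
- The bolt met its stop at a measured 62 N on the fingers. That is below the 120 N wrist limit, and above the 40 N limit, which applies to the arm and gripper body.
- While gripping, the tool crept up about 5 mm. That may have raised the dish by a few millimetres, well under the 20 mm limit.

No final check failed or disagreed with another.

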